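Take the spent filter cartridge out of the air sampler

ROBOT

A 7-joint arm with a two-finger parallel gripper is mounted at the origin on a cart in front of the work surface, level with it; the furniture and walls round the work are solid. World frame = base frame: x ahead of the robot, y to its left, z up, the work surface at z = 0. Lengths are in m, angles in degrees, forces in N, time in s.
With the tool pointing down it reaches from about 0.425 to 0.95 m from the base axis. Payload 4.7 kg.
Tool frame: the origin (TCP) lies between the finger pads; the fingertips stand 14 mm ahead of it and the grasp point (between the pads) lies 5 mm behind it; z points along the fingers, y is the line along which they close (so a half turn about z gives the same grasp; the last joint's range is limited). The gripper opens to 87 mm and grips with 3 to 60 N. Pads are 19 mm wide; open, the fingers measure 117 mm over their backs; the gripper's body (75 mm by 190 mm) begins 51 mm behind the grasp point.
Start: joints at [-78.146, 26.849, -2.785, 87.806, 1.381, 65.374, -4.715], TCP at [0.158, 0.656, 0.213] pointing down, gripper open.
Joint ranges: [-148.3, 148.3], [-19.14, 114.17], [-79.39, 73.82], [5.75, 140.21], [-59.74, 239.74], [12.07, 113.84], [-152.46, 152.46]. Speed limits (degrees/s): [147.25, 147.25, 180, 180, 180, 180, 180].

INTERFACE

Orientations are given as a 3x3 rotation matrix whose columns are the frame's x, y, z axes.
In Python, from cell import manip gives the robot as it stands.
- The arm moves only by the tool drive_tool, never from a script. Its argument "moves" is a list of rows, each a list of 7 numbers: the shift along the tool's x, y, z scaled (see below), then the turn, a rotation vector about the tool's x, y, z scaled (see below), then the opening, from -1 (shut) to 1 (fully open). A call has 1 to 10 rows; each row shifts and turns the commanded pose from where the row before left it, along the tool's axes as they then stand; what a row does not reach is not made up. The controller multiplies each number of a shift by 0.12 m and each number of a turn by pi/2 rad. A row lasts 1/10 s, in which the tool goes at most 50 mm and 8.59 degrees, less where a joint would pass 70% of its speed; a pose out of reach is approached as far as the arm can. A call with a number of a shift or a turn outside -1 to 1 is refused whole. A call with a gripper value outside its range is refused whole. The fingers move at their own pace and stop on an object; "force" is the grip in N (left out, the last holds). Time passes only in rows, so rows that do not move let the fingers close. It gives the time, the measured TCP pose, the force, the opening and the grip force at its end, in the units of the state.
- manip.get_state(): the state, without advancing time (a new reading comes with each control period).
- manip.grab_frame(name): name is "scene" or "top" or "wrist"; returns (picture, depth): 480x640x3 uint8, red, green, blue; 480x640 float32, m along the optical axis (not along the pixel's ray), 0 where there is no reading.
- manip.camera_params(name): a dict with "fx", "fy", "cx", "cy" (pixels), "world_to_cam" (4x4, takes a point from world to camera coordinates). Camera axes: x right, y down, z forward; pixel columns grow to the right and rows downward; lengths in m; the calibration is good to about 2 mm. A picture is of the moment at which its call begins: read the wrist's pose just before it. camera_params takes no time and is no camera call; for the wrist camera it gives the pose at the moment of the call.
- manip.finish_job(): hands the job in; it is judged then, once.
Trained networks look in the newest picture that a camera, given by its name, has taken for a name from the list of things; names that differ only in an ending like _2 or _b are one class to them, and where a whole thing is asked for, a point or a joint stands for the part that bears it (a point fixed in the world has none). Each returns a list of dicts, best first, with "confidence" (0 to 1); they miss things now and then, are a little off and sometimes report something else, mostly with a low value. They report only what shows in the picture. A call takes as long as a camera call.
- manip.trace(camera, query): "region" (480x640 bool, what is visible of it) and "uv" ([column, row] in pixels, amid what is visible of it).
The state is a dict: "t": time; "qpos": joint angles; "dq": joint speeds; "effort": joint torques, N m; "eef_pos": TCP position; "tool_rot": TCP orientation; "wrist_force": force on the tool from outside, world axes, zero at the start; "wrist_torque": the same for the moment, N m; "grip_width": finger opening in m; "grip_force": force on a finger pad.
Only numpy, scipy, OpenCV 4.12 (cv2) and the standard library are available. Lean on these libraries where they do the work, as an engineer would, in place of code of your own. Each camera call takes 0.05 s, during which the arm holds its last target. There are 200 camera calls.

TASK

Slide the dust cover on top of the air sampler fully aside and press the filter cartridge down, without forcing it, until its push-to-release latch lets go and it springs up. Pull the cartridge out and set it down gently, upright, in the metal tray, let go of it, then slide the dust cover fully shut again, leaving the other things on the bench where they are.

Things in the scene. Friction and masses are not known exactly. Their poses are not given: they have to be found in the camera images.
- sampler: air sampler, a white box 130 (x) x 240 (y) x 130 (z) mm, fixed to the bench; small display on its -x face. Origin: centre of its underside, z up. Its flat deck is 130 mm above the origin. Bay for the cartridge: a straight upright well 57 (x) x 73 (y) mm, centred at x 0, y -50 mm. Two rails along y on the deck, at x -44..-38 and +38..+44 mm, stand 9 mm above it.
- bay (a point): centre of the bay's mouth, level with the deck of the sampler; axes as the sampler's
- cover (a joint): travel of the grey dust cover in its rails (m): 0 shut over the bay, 0.095 fully aside, towards the sampler's +y; the bay is clear from 0.083 on. Starts between 0 and 0.03. Slides with about 1.5 N and stays where left. The cover is a 72 (x) x 92 (y) x 4 mm plate, its upper face 5.5 mm above the deck, with an upright rib on its middle.
- cover_rib (a point): middle of the top of the cover's rib, which is 50 mm long (along the sampler's x), 12 mm thick (along y) and stands 21 mm above the cover plate (its top 26.5 mm above the deck); pinch it or push its side. Moves with the cover.
- cartridge: white filter cartridge, a plain block 54 (x) x 70 (y) x 76 (z) mm, about 0.22 kg, loose in the bay with 1.5 mm play a side. Origin: centre of its underside, z up. Latched, its top is 3 mm below the deck and cannot be gripped. Released, it rises 42 mm once no longer held down; its upper 39 mm then stand above the deck and can be gripped across the 54 mm and pulled straight up.
- cartridge_top (a point): middle of the cartridge's flat top, 76 mm above its origin. Press here: it resists the first push with about 10 N, then gives, the force rising slowly to some 12 N.
- lift_plate: sprung plate under the cartridge. Origin: middle of its top, 51 mm above the sampler's origin latched, 93 mm released. The latch lets go 3 to 19 mm below the latched height: the depth differs every time and cannot be seen. 2 mm further a buffer (about 5 N per mm) can be felt. Let up too early and it stays latched; over 35 N harms it. It does not latch again.
- tray: open metal tray, 130 (x) x 160 (y) x 24 mm high, walls 4 mm, fixed to the bench. Origin: centre of its underside, z up.
- tray_in (a point): centre of the tray's inner floor
- dish: petri dish, 63 mm across, 16 mm high, loose; leave alone. Origin: centre of its underside
- beaker: glass beaker, 60 mm across, 62 mm high, loose; leave alone. Origin: centre of its underside
- tape_roll: roll of tape lying flat, 68 mm across, 19 mm high, loose; leave alone. Origin: centre of its underside
- timer: white timer, 62 x 68 x 19 mm, loose; leave alone. Origin: centre of its underside

How it is judged:
By the outcome, as a careful person would: the job done as asked, in the order asked, and still so for the second after the job is handed in, with the robot touching nothing.
It also fails if it takes over 72 s, if anything falls off the work surface, if the arm or the gripper's body presses on something with over 40 N, if the wrist force passes 120 N, or if a joint passes its speed limit or range.

## Working session

There is one attempt and no reset: what is moved stays moved. The work goes in short steps, Python scripts to look and compute and a tool call to move; the robot and the scene stay as the last step left them, time stands still between calls to the robot, and variables do not carry over. Pictures are saved under pics/ and viewed, at most 10 in all, crops included, and the job is handed in when it is done.

Besides the shell and the picture viewer there is one more tool, called in YAML: its name, and indented under it one key for each argument. drive_tool: Moves the arm, as the interface text tells. Its arguments: {"type":"object","properties":{"moves":{"type":"array"},"force":{"type":"number"}},"required":["moves"]}

```bash
mkdir -p pics
cat > h.py <<'E'
import numpy as np, cv2
from cell import manip
def pts(cam,d):
    p=manip.camera_params(cam); v,u=np.mgrid[:480,:640]
    P=np.stack([(u-p['cx'])/p['fx']*d,(v-p['cy'])/p['fy']*d,d,np.ones_like(d)],-1)
    return (P@np.linalg.inv(np.array(p['world_to_cam'])).T)[...,:3]
def grab(cam,save=None):
    im,d=manip.grab_frame(cam)
    if save: cv2.imwrite('pics/'+save,im[...,::-1])
    return im,d,pts(cam,d)
E
python3 - <<'E'
from h import *
ims=[]
for c in ['top','scene']:
    im,d,P=grab(c); ims.append(im)
    for n in ['sampler','cover','tray','dish','beaker','tape_roll','timer','cartridge']:
        for r in manip.trace(c,n)[:2]:
            m=r['region']&(d>0)
            if m.sum()<5: continue
            q=P[m]; print(c,n,round(r['confidence'],2),np.round(r['uv']),m.sum(),np.round(np.percentile(q,[2,50,98],axis=0),3).tolist())
cv2.imwrite('pics/a.png',cv2.resize(np.vstack(ims)[...,::-1],(448,600)) if 0 else cv2.resize(ims[0][...,::-1],(640,480)))
cv2.imwrite('pics/b.png',ims[1][...,::-1])
s=manip.get_state();print(s['t'],s['tool_rot'],s['eef_pos'],s['wrist_force'],s['grip_width'])
E
```

```text
top sampler 0.79 [277. 253.] 7163 [[0.461, 0.038, 0.017], [0.524, 0.154, 0.132], [0.601, 0.267, 0.147]]
top cover 0.61 [297. 245.] 1217 [[0.506, 0.066, 0.132], [0.537, 0.108, 0.137], [0.57, 0.151, 0.159]]
top tray 0.65 [421. 254.] 3701 [[0.486, -0.258, 0.0], [0.552, -0.183, 0.006], [0.614, -0.103, 0.027]]
top dish 0.67 [333. 328.] 563 [[0.337, -0.0, 0.011], [0.365, 0.028, 0.017], [0.393, 0.056, 0.022]]
top beaker 0.67 [322. 162.] 565 [[0.742, 0.051, -0.0], [0.781, 0.078, 0.024], [0.799, 0.105, 0.066]]
top tape_roll 0.6 [177. 271.] 598 [[0.454, 0.375, 0.001], [0.486, 0.407, 0.019], [0.517, 0.439, 0.025]]
top timer 0.82 [456. 178.] 699 [[0.704, -0.304, 0.006], [0.74, -0.265, 0.019], [0.776, -0.228, 0.025]]
top timer 0.25 [332. 330.] 570 [[0.337, -0.001, 0.012], [0.365, 0.028, 0.017], [0.393, 0.056, 0.022]]
scene sampler 0.96 [343. 250.] 4940 [[0.48, 0.03, 0.001], [0.586, 0.106, 0.097], [0.609, 0.268, 0.141]]
scene cover 0.82 [335. 231.] 369 [[0.503, 0.063, 0.131], [0.541, 0.103, 0.136], [0.567, 0.153, 0.157]]
scene tray 0.79 [252. 305.] 2379 [[0.484, -0.26, 0.0], [0.546, -0.18, 0.005], [0.617, -0.1, 0.024]]
scene dish 0.46 [283. 254.] 219 [[0.335, -0.002, 0.001], [0.372, 0.023, 0.014], [0.397, 0.054, 0.018]]
scene tape_roll 0.75 [284. 254.] 236 [[0.311, -0.002, -0.002], [0.371, 0.026, 0.014], [0.397, 0.061, 0.018]]
scene tape_roll 0.66 [393. 235.] 176 [[0.465, 0.377, 0.0], [0.501, 0.41, 0.016], [0.52, 0.44, 0.021]]
scene timer 0.2 [252. 309.] 2326 [[0.485, -0.26, 0.0], [0.547, -0.18, 0.005], [0.617, -0.101, 0.024]]
0.9 [[-9.72327800e-01  2.33620737e-01 -3.59333509e-05]
 [ 2.33620733e-01  9.72327796e-01  1.05269686e-04]
 [ 5.95321775e-05  9.39618664e-05 -9.99999994e-01]] [0.15764442 0.65635852 0.21309284] [ 0.02050754  0.26021402 -0.59353783] 0.08664077688458872
```

View pics/a.png

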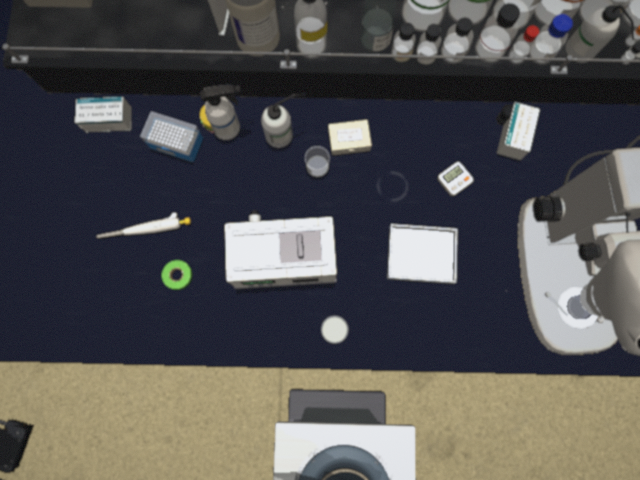

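View pics/b.png

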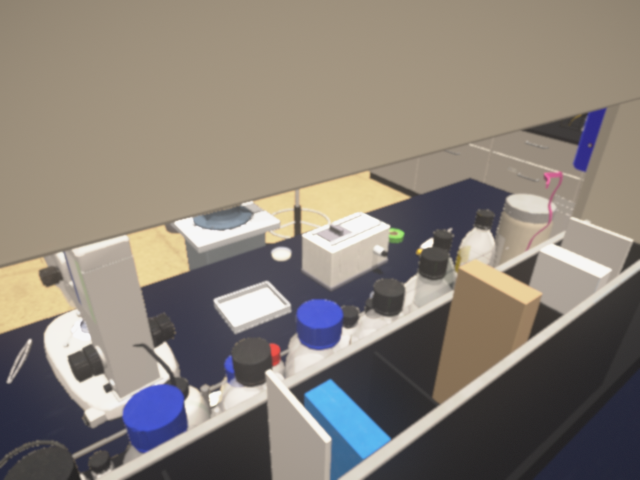

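Top view: sampler around (280,253) with the cover and rib at (300,245), tray at (423,253), dish (335,329), beaker (317,162). Now I'll fit the poses of sampler, rib and tray.

Run:
```python
from h import *
im,d,P=grab('top')
def fit(m,n):
    q=P[m][:,:2].astype(np.float32)*1000; r=cv2.minAreaRect(q); print(n,m.sum(),np.round(r[0],1),np.round(r[1],1),round(r[2],2))
X,Y,Z=P[...,0],P[...,1],P[...,2]
box=(X>.43)&(X<.64)&(Y>0)&(Y<.3)&(d>0)
k=np.ones((3,3),np.uint8)
cl=lambda m:cv2.morphologyEx(m.astype(np.uint8),cv2.MORPH_OPEN,k)>0
fit(cl(box&(Z>.122)),'deck')
fit(box&(Z>.147),'rib'); 
print(np.median(P[box&(Z>.15)],axis=0))
cov=manip.trace('top','cover')[0]['region']
fit(cl(cov&(abs(Z-.1355)<.006)),'cover')
tb=(X>.45)&(X<.66)&(Y>-.3)&(Y<-.06)&(d>0)
wh=im.min(-1)>70
fit(cl(tb&wh),'tray'); fit(tb&(Z>.012),'trayrim')
for n in('sampler','tray'):
    m=manip.trace('top',n)[0]['region']; fit(cl(m&(Z>(.122 if n=='sampler' else -1))&(d>0)),n)
s=manip.camera_params('wrist');print(np.round(np.linalg.inv(s['world_to_cam']),3))
c=np.array(manip.camera_params('top')['world_to_cam']);print(np.round(np.linalg.inv(c),3))
```

```text
deck 6279 [533.6 153.2] [131.1 240.3] 4.74
rib 141 [525.7 104. ] [71.6 24.3] 20.55
[0.53598823 0.10827825 0.15704858]
cover 1043 [538.7 108.6] [67.8 90.9] 6.18
tray 3911 [ 554.4 -184.7] [170.9 141.4] 87.39
trayrim 616 [ 550.7 -180.3] [161.5 131.4] 87.02
sampler 6274 [533.6 153.2] [131.1 240.3] 4.74
tray 3704 [ 553.9 -180.9] [162.8 139.7] 87.99
[[ 0.234  0.928  0.29   0.077]
 [ 0.972 -0.223 -0.07   0.677]
 [-0.     0.298 -0.955  0.385]
 [ 0.     0.     0.     1.   ]]
[[ 0.023 -0.977  0.212  0.315]
 [-1.    -0.022  0.007  0.051]
 [-0.002 -0.212 -0.977  1.305]
 [ 0.     0.     0.     1.   ]]
```

drive_tool:
  moves:
    - [0,0,0,0,0,-0.068,1]
    - [0,0,0,0,0,-0.068,1]
    - [0,0,0,0,0,-0.067,1]
    - [-0.1625,-0.283,0,0,0,0,1]
    - [-0.1625,-0.283,0,0,0,0,1]
    - [-0.1625,-0.283,0,0,0,0,1]
    - [-0.1625,-0.283,0,0,0,0,1]
    - [-0.1625,-0.283,0,0,0,0,1]
    - [-0.1625,-0.283,0,0,0,0,1]
    - [-0.1625,-0.283,0,0,0,0,1]

```text
t: 2.1
eef_pos: [0.3142, 0.4294, 0.2133]
tool_rot: [[-0.997, -0.083, 0.0], [-0.083, 0.997, 0.001], [-0.0, 0.001, -1.0]]
wrist_force: [-0.1, 0.4, -0.6]
grip_width: 0.0871
grip_force: 0.0
```

drive_tool:
  moves:
    - [-0.1625,-0.283,0,0,0,0,1]
    - [-0.1625,-0.283,0,0,0,0,1]
    - [-0.1625,-0.283,0,0,0,0,1]
    - [-0.1625,-0.283,0,0,0,0,1]
    - [-0.1625,-0.283,0,0,0,0,1]
    - [-0.1625,-0.283,0,0,0,0,1]
    - [-0.1625,-0.283,0,0,0,0,1]
    - [-0.1625,-0.283,0,0,0,0,1]
    - [0,0,0,0,0,0,1]
    - [0,0,0,0,0,0,1]

```text
t: 3.1
eef_pos: [0.4917, 0.1723, 0.2131]
tool_rot: [[-0.997, -0.081, -0.0], [-0.081, 0.997, 0.0], [-0.0, 0.0, -1.0]]
wrist_force: [-0.5, 1.2, -0.4]
grip_width: 0.0868
grip_force: 0.0
```

```bash
cat >> h.py <<'E'
def S():
    s=manip.get_state(); R=np.array(s['tool_rot'])
    print('t',s['t'],'p',np.round(s['eef_pos'],4),'yaw_y',round(np.degrees(np.arctan2(R[1,1],R[0,1])),2),'z',np.round(R[:,2],3),'F',np.round(s['wrist_force'],1),'w',round(s['grip_width'],4),'g',np.round(s['grip_force'],1)); return s
E
python3 - <<'E'
from h import *
S()
im,d,P=grab('wrist','w1.png')
Z=P[...,2];ok=d>0
r=manip.trace('wrist','cover')
for x in r[:2]:
    m=x['region']&ok; print(x['confidence'],m.sum(),np.round(np.percentile(P[m],[2,50,98],axis=0),4).tolist())
m=ok&(Z>.150)&(Z<.162)&(abs(P[...,0]-.536)<.05)&(abs(P[...,1]-.108)<.04)
print(m.sum(), cv2.minAreaRect(P[m][:,:2].astype(np.float32)*1000), P[m].mean(0))
for n in ['sampler']:
  for x in manip.trace('wrist',n)[:1]:
    m=x['region']&ok&(Z>.124)&(Z<.136); print(cv2.minAreaRect(P[m][:,:2].astype(np.float32)*1000),np.median(Z[m]))
E
```

```text
t 3.1 p [0.4917 0.1723 0.2131] yaw_y 94.62 z [-0.  0. -1.] F [-0.5  1.2 -0.4] w 0.0868 g 0.0
0.67 6494 [[0.5002, 0.0676, 0.1338], [0.5247, 0.122, 0.1351], [0.5638, 0.1566, 0.1552]]
397 ((531.8120727539062, 113.48660278320312), (48.56294250488281, 12.962425231933594), 9.988799095153809) [0.52627399 0.11447892 0.15398221]
((516.082763671875, 155.63621520996094), (104.43052673339844, 238.82293701171875), 5.0205864906311035) 0.12979038908308968
```

View pics/w1.png

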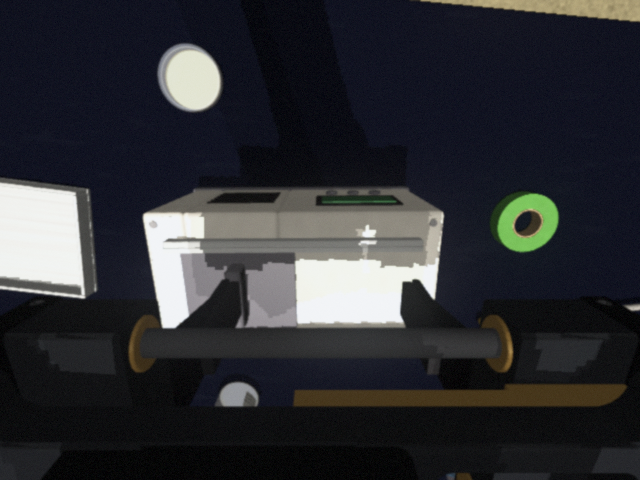

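drive_tool:
  moves:
    - [-0.1635,-0.2715,0,0,0,0,1]
    - [-0.1635,-0.2715,0,0,0,0,1]
    - [0,0,0.16,0,0,0,0]
    - [0,0,0.16,0,0,0,0]
    - [0,0,0.155,0,0,0,-0.2]
    - [0,0,0,0,0,0,-1]
    - [0,0,0,0,0,0,-1]
    - [0,0,0,0,0,0,-1]
    - [0,0,0,0,0,0,-1]
  force: 10

```text
t: 4.15
eef_pos: [0.5366, 0.1118, 0.1572]
tool_rot: [[-0.997, -0.084, 0.002], [-0.084, 0.997, 0.001], [-0.002, 0.001, -1.0]]
wrist_force: [0.5, 0.2, 0.1]
grip_width: 0.0391
grip_force: 0.0
```

drive_tool:
  moves:
    - [0,0,0,0,0,0,-1]
    - [0,0,0,0,0,0,-1]
    - [0,0,0,0,0,0,-1]
    - [0,0,0,0,0,0,-1]
    - [0,0,0,0,0,0,-1]
    - [0,0,0,0,0,0,-1]

```text
t: 4.75
eef_pos: [0.5359, 0.1113, 0.156]
tool_rot: [[-0.997, -0.083, -0.0], [-0.083, 0.997, 0.0], [0.0, 0.0, -1.0]]
wrist_force: [0.4, 0.4, -0.3]
grip_width: 0.0008
grip_force: 0.0
```

Nothing was gripped: the fingers shut fully. I'll take a wrist picture to see why.

Run:
```python
from h import *
S(); im,d,P=grab('wrist','w2.png')
im2,d2,P2=grab('top'); 
cv2.imwrite('pics/w2.png',np.vstack([im[150:450,:,::-1], cv2.resize(im2[180:320,200:480,::-1],(640,300))]))
```

```text
t 4.75 p [0.5359 0.1113 0.156 ] yaw_y 94.76 z [-0.  0. -1.] F [ 0.4  0.4 -0.3] w 0.0008 g 0.0
```

View pics/w2.png

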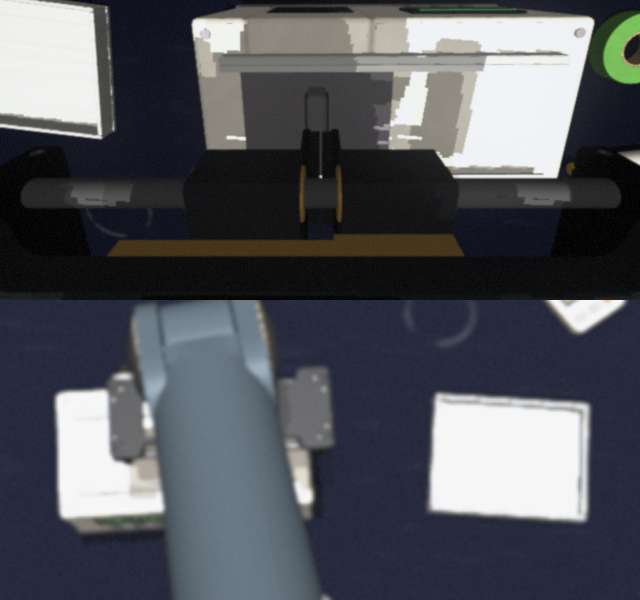

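The picture shows the rib at about (317,95) and the closed fingers at (320,140), right in line with it. Depth should tell whether the rib lies below them or in front.

Run:
```python
from h import *
im,d,P=grab('wrist')
for v in range(230,350,6):
    print(v,[ (np.round(P[v,u]*1000).astype(int).tolist() if d[v,u]>0 else None) for u in (280,310,318,326,345)])
c=cv2.resize(im[210:340,250:390,::-1],(700,650)[0:2]);cv2.imwrite('pics/w3.png',cv2.resize(im[210:330,250:390,::-1],(700,600)))
```

```text
230 [[507, 86, 135], [506, 104, 136], [506, 109, 135], [505, 114, 136], [504, 125, 136]]
236 [[511, 86, 136], [510, 104, 135], [509, 109, 135], [509, 114, 136], [508, 125, 135]]
242 [[515, 86, 136], [509, 105, 148], [509, 109, 149], [510, 114, 143], [512, 126, 134]]
248 [[519, 86, 134], [510, 105, 156], [510, 109, 155], [511, 114, 153], [516, 126, 135]]
254 [[522, 87, 136], [514, 105, 155], [513, 110, 156], [514, 114, 154], [519, 126, 136]]
260 [[527, 87, 135], [517, 105, 156], [517, 110, 157], [517, 114, 155], [523, 127, 136]]
266 [[530, 87, 136], [521, 106, 155], [520, 110, 157], [521, 115, 155], [527, 127, 135]]
272 [[535, 87, 135], [525, 106, 155], [524, 110, 156], [524, 115, 155], [532, 128, 135]]
278 [[539, 87, 135], [528, 106, 156], [528, 111, 156], [528, 115, 155], [536, 128, 135]]
284 [[543, 88, 135], [525, 106, 172], [525, 111, 170], [525, 115, 168], [540, 129, 135]]
290 [[547, 88, 135], [524, 107, 180], [525, 111, 176], [525, 115, 176], [544, 129, 134]]
296 [[551, 88, 137], [525, 107, 185], [526, 111, 182], [525, 115, 182], [548, 129, 136]]
302 [[499, 98, 242], [526, 107, 189], [526, 111, 188], [525, 114, 188], [497, 116, 243]]
308 [[498, 98, 246], [526, 107, 195], [526, 111, 194], [526, 114, 194], [498, 116, 244]]
314 [[498, 99, 249], [526, 107, 199], None, [525, 114, 200], [497, 116, 248]]
320 [[498, 99, 252], [526, 107, 205], [526, 111, 205], [525, 114, 204], [497, 116, 252]]
326 [[499, 99, 254], [526, 108, 209], [526, 111, 209], [526, 114, 209], [497, 116, 256]]
332 [[499, 100, 256], [503, 107, 249], [502, 109, 250], [503, 111, 249], [497, 115, 258]]
338 [[499, 100, 260], [504, 107, 251], [503, 109, 251], [503, 111, 251], [498, 116, 258]]
344 [[501, 100, 259], [505, 107, 252], [505, 109, 252], [504, 112, 252], [499, 116, 259]]
```

View pics/w3.png

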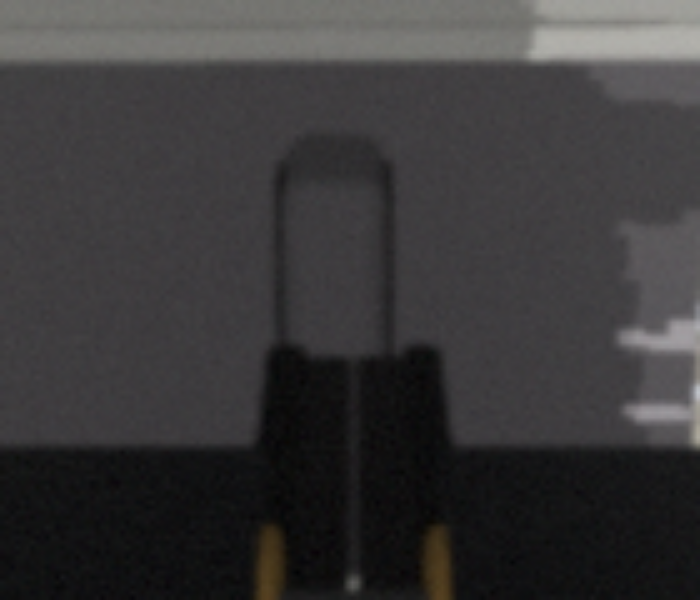

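drive_tool:
  moves:
    - [0,0,0,0,0,0,0]
    - [0,0,0,0,0,0,0]
    - [0,0,0,0,0,0,0]
    - [0,0,0,0,0,0,0]
    - [0,0,0,0,0,0,0]
    - [0,0,0,0,0,0,0]

```text
t: 5.5
eef_pos: [0.5359, 0.1113, 0.156]
tool_rot: [[-0.997, -0.083, -0.0], [-0.083, 0.997, 0.0], [0.0, 0.0, -1.0]]
wrist_force: [-0.0, -1.0, -0.2]
grip_width: 0.0391
grip_force: 0.0
```

Run:
```python
from h import *
S(); im,d,P=grab('wrist')
cv2.imwrite('pics/w4.png',cv2.resize(im[210:360,220:420,::-1],(800,600)))
for v in range(260,330,6):
    print(v,[ (np.round(P[v,u]*1000).astype(int).tolist() if d[v,u]>0 else None) for u in range(240,400,14)])
```

```text
t 5.5 p [0.5359 0.1113 0.156 ] yaw_y 94.76 z [-0.  0. -1.] F [-0.  -1.  -0.2] w 0.0391 g 0.0
260 [[531, 61, 130], [528, 71, 134], [527, 80, 136], [527, 88, 134], [525, 97, 137], [517, 105, 156], [517, 113, 155], [524, 123, 135], [523, 131, 135], [522, 140, 136], [521, 149, 136], [523, 159, 129]]
266 [[535, 61, 130], [532, 71, 136], [532, 79, 135], [531, 88, 135], [530, 97, 136], [521, 106, 156], [521, 113, 155], [528, 123, 135], [527, 132, 135], [526, 141, 135], [525, 149, 136], [527, 159, 130]]
272 [[539, 61, 130], [537, 71, 134], [535, 80, 135], [535, 88, 135], [534, 97, 135], [525, 106, 156], [524, 114, 156], [531, 123, 136], [531, 132, 135], [531, 141, 135], [530, 150, 135], [531, 160, 130]]
278 [[543, 61, 130], [540, 71, 135], [540, 80, 133], [539, 89, 136], [538, 97, 135], [528, 106, 156], [527, 114, 157], [536, 124, 135], [535, 133, 135], [534, 141, 135], [534, 150, 135], [535, 161, 129]]
284 [[548, 61, 130], [544, 71, 135], [527, 85, 171], [527, 92, 169], [542, 98, 135], [532, 106, 156], [531, 114, 156], [540, 124, 135], [539, 133, 135], [523, 136, 169], [538, 151, 134], [539
[... 741 characters left out ...]
], [557, 126, 135], [556, 135, 136], [523, 132, 195], [522, 138, 197], [557, 164, 130]]
314 [[570, 61, 129], [526, 84, 203], [527, 89, 201], [539, 93, 178], [563, 99, 136], [551, 108, 155], [551, 116, 155], [562, 126, 134], [560, 135, 136], [526, 132, 195], [521, 137, 203], [521, 143, 202]]
320 [[507, 86, 239], [527, 84, 206], [527, 90, 205], [542, 94, 179], [568, 99, 135], [555, 108, 156], [554, 116, 156], [566, 127, 135], [565, 136, 134], [525, 131, 203], [521, 136, 208], [521, 142, 207]]
326 [[507, 87, 243], [527, 85, 211], [527, 91, 209], [546, 94, 179], [570, 100, 139], [569, 109, 140], [569, 118, 139], [568, 127, 139], [567, 136, 140], [529, 132, 202], [523, 136, 210], [522, 141, 211]]
```

View pics/w4.png

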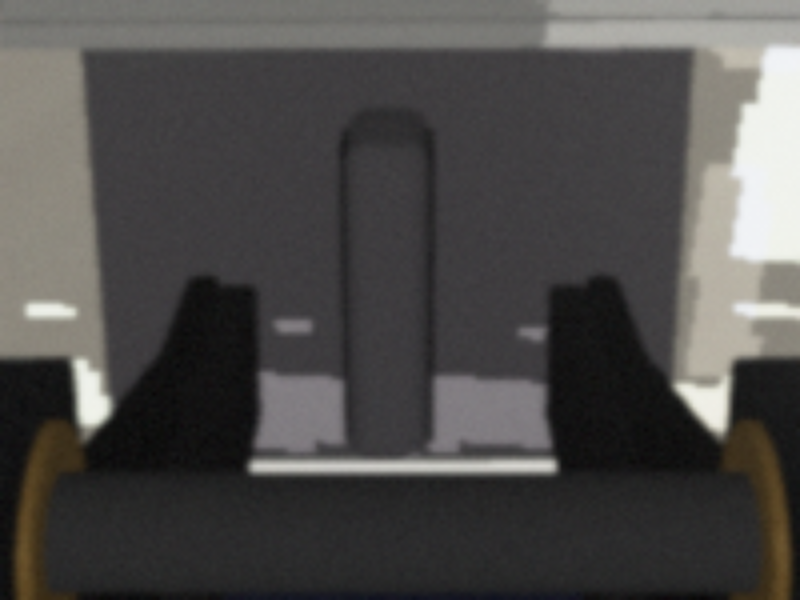

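The fingertips show at about z 0.165 by depth, roughly 22 mm higher than the stated tool length would put them, so they closed above the rib. I'll go down in small steps while watching the force.

drive_tool:
  moves:
    - [0,0,0.02,0,0,0,0]
    - [0,0,0.02,0,0,0,0]
    - [0,0,0,0,0,0,0]

```text
t: 5.85
eef_pos: [0.5356, 0.1112, 0.1507]
tool_rot: [[-0.997, -0.083, -0.001], [-0.083, 0.997, -0.0], [0.001, -0.0, -1.0]]
wrist_force: [-0.5, 0.2, 0.5]
grip_width: 0.0435
grip_force: 0.0
```

drive_tool:
  moves:
    - [0,0,0.02,0,0,0,0]
    - [0,0,0.02,0,0,0,0]
    - [0,0,0,0,0,0,0]

```text
t: 6.15
eef_pos: [0.5356, 0.1112, 0.146]
tool_rot: [[-0.997, -0.083, -0.001], [-0.083, 0.997, -0.0], [0.001, -0.0, -1.0]]
wrist_force: [-0.4, 0.2, 0.3]
grip_width: 0.0435
grip_force: 0.0
```

drive_tool:
  moves:
    - [0,0,0.02,0,0,0,0]
    - [0,0,0.02,0,0,0,0]
    - [0,0,0,0,0,0,0]

```text
t: 6.45
eef_pos: [0.5356, 0.1112, 0.1412]
tool_rot: [[-0.997, -0.083, -0.001], [-0.083, 0.997, -0.0], [0.001, -0.0, -1.0]]
wrist_force: [0.3, 0.8, 0.1]
grip_width: 0.0435
grip_force: 0.0
```

Run:
```python
from h import *
S(); im,d,P=grab('wrist')
cv2.imwrite('pics/w5.png',cv2.resize(im[210:360,220:420,::-1],(800,600)))
for v in range(266,302,3):
    print(v,[ (np.round(P[v,u]*1000).astype(int).tolist() if d[v,u]>0 else None) for u in (268,274,280,310,360,366,372)])
```

```text
t 6.45 p [0.5356 0.1112 0.1412] yaw_y 94.76 z [-0.001 -0.    -1.   ] F [0.3 0.8 0.1] w 0.0435 g 0.0
266 [[525, 82, 136], [524, 85, 137], [525, 88, 134], [515, 106, 155], [521, 134, 136], [521, 138, 135], [520, 141, 135]]
269 [[527, 82, 135], [527, 85, 136], [526, 89, 136], [517, 106, 156], [523, 135, 135], [522, 138, 135], [522, 141, 136]]
272 [[529, 82, 135], [529, 85, 135], [528, 89, 136], [518, 106, 157], [525, 135, 135], [524, 138, 135], [524, 142, 135]]
275 [[530, 82, 136], [530, 85, 135], [531, 89, 134], [519, 106, 157], [526, 135, 135], [526, 139, 134], [526, 142, 135]]
278 [[532, 82, 136], [532, 85, 135], [532, 89, 134], [521, 106, 157], [529, 135, 135], [528, 139, 135], [528, 142, 135]]
281 [[527, 84, 153], [527, 87, 150], [534, 89, 136], [523, 106, 156], [530, 135, 135], [524, 136, 150], [522, 139, 154]]
284 [[526, 85, 158], [527, 88, 154], [536, 89, 136], [524, 106, 157], [531, 135, 137], [523, 135, 155], [522, 138, 156]]
287 [[526, 85, 160], [527, 88, 158], [538, 89, 135], [527, 106, 156], [534, 136, 136], [524, 135, 157], [523, 138, 158]]
290 [[527, 86, 162], [527, 89, 161], [532, 91, 151], [529, 107, 155], [536, 136, 136], [523, 135, 161], [523, 138, 161]]
293 [[527, 86, 165], [528, 89, 164], [534, 91, 151], [529, 107, 157], [538, 136, 135], [523, 134, 165], [524, 137, 164]]
296 [[527, 87, 169], [527, 90, 169], [535, 91, 152], [531, 107, 157], [540, 137, 136], [523, 134, 168], [523, 137, 168]]
299 [[528, 87, 171], [527, 90, 171], [537, 91, 153], [533, 107, 157], [542, 137, 135], [524, 134, 170], [523, 136, 172]]
```

Depth puts the tips about 8.5 mm behind the reported TCP instead of 14 mm ahead. I'll use tip z = TCP z + 0.0085, lower 8 mm more and close.

drive_tool:
  moves:
    - [0,0,0.02,0,0,0,0]
    - [0,0,0.02,0,0,0,0]
    - [0,0,0.02,0,0,0,0]
    - [0,0,0,0,0,0,-1]
    - [0,0,0,0,0,0,-1]
    - [0,0,0,0,0,0,-1]
    - [0,0,0,0,0,0,-1]
    - [0,0,0,0,0,0,-1]

```text
t: 7.3
eef_pos: [0.536, 0.1109, 0.1345]
tool_rot: [[-0.997, -0.083, 0.0], [-0.083, 0.997, -0.0], [-0.0, -0.0, -1.0]]
wrist_force: [-0.3, 0.0, 1.1]
grip_width: 0.0119
grip_force: 9.9
```

drive_tool:
  moves:
    - [0,0.08,0,0,0,0,-1]
    - [0,0.1,0,0,0,0,-1]
    - [0,0.1,0,0,0,0,-1]
    - [0,0.1,0,0,0,0,-1]
    - [0,0.1,0,0,0,0,-1]
    - [0,0.1,0,0,0,0,-1]
    - [0,0.08,0,0,0,0,-1]
    - [0,0.03,0,0,0,0,-1]
    - [0,0,0,0,0,0,-1]

```text
t: 8.2
eef_pos: [0.5287, 0.1957, 0.1345]
tool_rot: [[-0.996, -0.084, -0.0], [-0.084, 0.996, 0.002], [0.0, 0.002, -1.0]]
wrist_force: [-1.9, 1.3, 2.3]
grip_width: 0.0118
grip_force: 10.0
```

drive_tool:
  moves:
    - [0,0.02,0,0,0,0,-1]
    - [0,0.01,0,0,0,0,-1]
    - [0,0,0,0,0,0,-1]

```text
t: 8.5
eef_pos: [0.5285, 0.197, 0.1345]
tool_rot: [[-0.997, -0.082, -0.001], [-0.082, 0.997, -0.0], [0.001, -0.0, -1.0]]
wrist_force: [-2.3, -1.1, 4.3]
grip_width: 0.0118
grip_force: 10.0
```

drive_tool:
  moves:
    - [0,0.02,0,0,0,0,-1]
    - [0,0.02,0,0,0,0,-1]
    - [0,0,0,0,0,0,-1]

```text
t: 8.8
eef_pos: [0.5284, 0.199, 0.1344]
tool_rot: [[-0.997, -0.081, -0.001], [-0.081, 0.997, -0.004], [0.001, -0.004, -1.0]]
wrist_force: [-3.5, -6.8, 6.9]
grip_width: 0.0121
grip_force: 10.0
```

The cover is at its stop. I'll release it, rise, move over the bay and turn 90° while closing the fingers.

drive_tool:
  moves:
    - [0,0,0,0,0,0,-0.2]
    - [0,0,0,0,0,0,-0.2]
    - [0,0,0,0,0,0,-0.2]
    - [0,0,0,0,0,0,-0.2]
    - [0,0,-0.12,0,0,0,-0.2]
    - [0,0,-0.24,0,0,0,-0.2]
    - [0,-0.2,0,0,0,0,-0.2]
    - [0,-0.3,0,0,0,0,-0.2]
    - [0,-0.3,0,0,0,0,-1]

```text
t: 9.7
eef_pos: [0.5366, 0.1065, 0.1779]
tool_rot: [[-0.996, -0.085, 0.001], [-0.085, 0.996, 0.001], [-0.001, 0.001, -1.0]]
wrist_force: [-0.3, -0.6, 0.1]
grip_width: 0.0318
grip_force: 0.0
```

drive_tool:
  moves:
    - [0,0,0,0,0,0.091,-1]
    - [0,0,0,0,0,0.091,-1]
    - [0,0,0,0,0,0.091,-1]
    - [0,0,0,0,0,0.091,-1]
    - [0,0,0,0,0,0.091,-1]
    - [0,0,0,0,0,0.091,-1]
    - [0,0,0,0,0,0.091,-1]
    - [0,0,0,0,0,0.091,-1]
    - [0,0,0,0,0,0.091,-1]
    - [0,0,0,0,0,0.091,-1]

```text
t: 10.7
eef_pos: [0.5365, 0.1071, 0.1776]
tool_rot: [[-0.217, 0.976, 0.0], [0.976, 0.217, 0.0], [0.0, 0.001, -1.0]]
wrist_force: [0.3, -0.5, 0.0]
grip_width: 0.0004
grip_force: 0.0
```

drive_tool:
  moves:
    - [0,0,0,0,0,0.09,-1]
    - [0,0,0,0,0,0,-1]
    - [0,0,0,0,0,0,-1]

```text
t: 11.0
eef_pos: [0.5363, 0.107, 0.1775]
tool_rot: [[-0.087, 0.996, 0.0], [0.996, 0.087, 0.0], [0.0, 0.0, -1.0]]
wrist_force: [-1.4, 0.0, -0.3]
grip_width: 0.0005
grip_force: 0.0
```

Run:
```python
from h import *
S(); im,d,P=grab('wrist','w6.png')
m=(d>0)&(abs(P[...,2]-.127)<.0025)
for x in manip.trace('wrist','cartridge')[:2]:
    k=x['region']&(d>0); print(x['confidence'],k.sum(),np.round(np.percentile(P[k],[2,50,98],axis=0),3).tolist())
```

```text
t 11.0 p [0.5363 0.107  0.1775] yaw_y 4.97 z [ 0.  0. -1.] F [-1.4  0.  -0.3] w 0.0005 g 0.0
0.69 5748 [[0.508, 0.08, 0.126], [0.533, 0.115, 0.128], [0.56, 0.141, 0.13]]
```

View pics/w6.png

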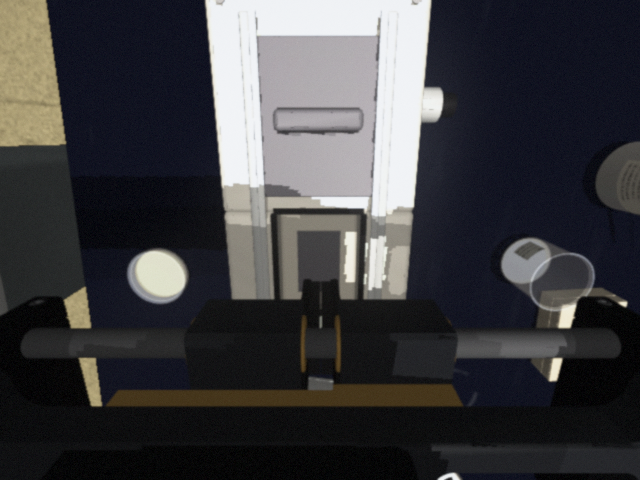

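Cover fully aside; the bay is open at (320,255) with the cartridge centred on the finger column (320). Next, press down.

drive_tool:
  moves:
    - [-0.025,0,0.1,0,0,0,-1]
    - [0,0,0.2,0,0,0,-1]
    - [0,0,0.12,0,0,0,-1]
    - [0,0,0,0,0,0,-1]

```text
t: 11.5
eef_pos: [0.5346, 0.1029, 0.1247]
tool_rot: [[-0.083, 0.997, -0.005], [0.997, 0.083, -0.002], [-0.001, -0.005, -1.0]]
wrist_force: [0.4, -0.5, 0.9]
grip_width: 0.0005
grip_force: 0.0
```

drive_tool:
  moves:
    - [0,0,0.02,0,0,0,-1]
    - [0,0,0.02,0,0,0,-1]
    - [0,0,0.015,0,0,0,-1]
    - [0,0,0,0,0,0,-1]

```text
t: 11.9
eef_pos: [0.5367, 0.1036, 0.1208]
tool_rot: [[-0.083, 0.997, 0.0], [0.997, 0.083, 0.0], [0.0, 0.0, -1.0]]
wrist_force: [0.6, -0.0, -0.5]
grip_width: 0.0002
grip_force: 0.0
```

drive_tool:
  moves:
    - [0,0,0.01,0,0,0,-1]
    - [0,0,0.01,0,0,0,-1]
    - [0,0,0.01,0,0,0,-1]
    - [0,0,0,0,0,0,-1]

```text
t: 12.3
eef_pos: [0.5372, 0.1029, 0.1182]
tool_rot: [[-0.082, 0.997, 0.001], [0.997, 0.082, 0.0], [-0.0, 0.001, -1.0]]
wrist_force: [-1.9, -2.0, 8.1]
grip_width: 0.0007
grip_force: 4.2
```

drive_tool:
  moves:
    - [0,0,0.01,0,0,0,-1]
    - [0,0,0.01,0,0,0,-1]
    - [0,0,0.01,0,0,0,-1]
    - [0,0,0,0,0,0,-1]

```text
t: 12.7
eef_pos: [0.5373, 0.1027, 0.1149]
tool_rot: [[-0.082, 0.997, 0.001], [0.997, 0.082, 0.0], [0.0, 0.001, -1.0]]
wrist_force: [-2.0, -1.2, 9.7]
grip_width: 0.0005
grip_force: 5.1
```

drive_tool:
  moves:
    - [0,0,0.01,0,0,0,-1]
    - [0,0,0.01,0,0,0,-1]
    - [0,0,0.01,0,0,0,-1]
    - [0,0,0,0,0,0,-1]

```text
t: 13.1
eef_pos: [0.5373, 0.1028, 0.1114]
tool_rot: [[-0.082, 0.997, 0.001], [0.997, 0.082, 0.0], [0.0, 0.001, -1.0]]
wrist_force: [-3.8, -2.0, 11.4]
grip_width: 0.0005
grip_force: 5.4
```

drive_tool:
  moves:
    - [0,0,0.01,0,0,0,-1]
    - [0,0,0.01,0,0,0,-1]
    - [0,0,0,0,0,0,-1]

```text
t: 13.4
eef_pos: [0.5374, 0.1028, 0.1091]
tool_rot: [[-0.082, 0.997, 0.001], [0.997, 0.082, 0.0], [0.0, 0.001, -1.0]]
wrist_force: [-2.6, -1.3, 11.7]
grip_width: 0.0005
grip_force: 5.6
```

drive_tool:
  moves:
    - [0,0,0.01,0,0,0,-1]
    - [0,0,0.01,0,0,0,-1]
    - [0,0,0,0,0,0,-1]

```text
t: 13.7
eef_pos: [0.5374, 0.1027, 0.1066]
tool_rot: [[-0.082, 0.997, 0.001], [0.997, 0.082, 0.0], [0.0, 0.001, -1.0]]
wrist_force: [-2.7, -1.8, 11.1]
grip_width: 0.0003
grip_force: 5.5
```

drive_tool:
  moves:
    - [0,0,0.01,0,0,0,-1]
    - [0,0,0.01,0,0,0,-1]
    - [0,0,0,0,0,0,-1]

```text
t: 14.0
eef_pos: [0.5377, 0.1023, 0.1049]
tool_rot: [[-0.082, 0.997, 0.002], [0.997, 0.082, 0.0], [0.0, 0.002, -1.0]]
wrist_force: [-3.7, -2.8, 15.2]
grip_width: 0.0005
grip_force: 7.9
```

drive_tool:
  moves:
    - [0,0,0.01,0,0,0,-1]
    - [0,0,0.01,0,0,0,-1]
    - [0,0,0,0,0,0,-1]

```text
t: 14.3
eef_pos: [0.538, 0.1017, 0.1034]
tool_rot: [[-0.081, 0.997, 0.002], [0.997, 0.081, 0.0], [-0.0, 0.002, -1.0]]
wrist_force: [-5.7, -4.1, 21.6]
grip_width: 0.0004
grip_force: 11.1
```

Force climbed at 4–5 N/mm, so that is the buffer. I'll let up smoothly and open the fingers once clear.

drive_tool:
  moves:
    - [0,0,-0.05,0,0,0,-1]
    - [0,0,-0.08,0,0,0,-1]
    - [0,0,-0.08,0,0,0,-1]
    - [0,0,-0.08,0,0,0,-1]
    - [0,0,-0.08,0,0,0,-1]
    - [0,0,-0.08,0,0,0,-1]
    - [0,0,-0.1,0,0,0,-1]
    - [0,0,-0.15,0,0,0,1]
    - [0,0,-0.15,0,0,0,1]
    - [0,0,0,0,0,0,1]

```text
t: 15.3
eef_pos: [0.5379, 0.1044, 0.2044]
tool_rot: [[-0.084, 0.996, 0.004], [0.997, 0.084, 0.002], [0.002, 0.004, -1.0]]
wrist_force: [0.6, 0.2, 0.2]
grip_width: 0.0169
grip_force: 0.0
```

Run:
```python
from h import *
S(); im,d,P=grab('wrist','w7.png')
m=(d>0)&(abs(P[...,2]-.168)<.006)&(abs(P[...,0]-.537)<.05)&(abs(P[...,1]-.104)<.05)
print(m.sum(),np.median(P[m],axis=0) if m.sum() else'')
if m.sum(): print(np.percentile(P[m],[2,98],axis=0)); print(cv2.minAreaRect(P[m][:,:2].astype(np.float32)*1000))
for x in manip.trace('wrist','cartridge')[:2]:
    k=x['region']&(d>0); print(x['confidence'],k.sum(),np.round(np.percentile(P[k],[2,50,98],axis=0),3).tolist())
```

```text
t 15.3 p [0.5379 0.1044 0.2044] yaw_y 4.79 z [ 0.004  0.002 -1.   ] F [0.6 0.2 0.2] w 0.0169 g 0.0
6442 [0.533558   0.11469191 0.16759898]
[[0.50686959 0.07521278 0.16464784]
 [0.55771632 0.14010851 0.16912348]]
((533.32666015625, 105.88380432128906), (54.17406463623047, 69.64629364013672), 4.888465881347656)
0.76 7209 [[0.507, 0.076, 0.133], [0.533, 0.118, 0.167], [0.557, 0.142, 0.169]]
```

View pics/w7.png

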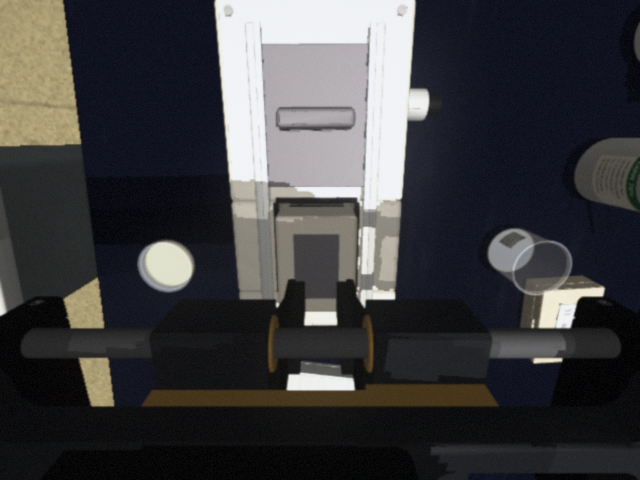

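Cartridge has sprung up (top z ≈0.168, visible at (317,255)), fingers centred at column 320. I'll open wide, then descend and grip.

drive_tool:
  moves:
    - [0,-0.012,0,0,0,0,1]
    - [0,0,0,0,0,0,1]
    - [0,0,0,0,0,0,1]
    - [0,0,0,0,0,0,1]
    - [0,0,0,0,0,0,1]
    - [0,0,0,0,0,0,1]
    - [0,0,0,0,0,0,1]

```text
t: 16.1
eef_pos: [0.5352, 0.1034, 0.2022]
tool_rot: [[-0.083, 0.997, 0.0], [0.997, 0.083, 0.0], [0.0, 0.0, -1.0]]
wrist_force: [0.5, -0.2, 0.4]
grip_width: 0.0801
grip_force: 0.0
```

drive_tool:
  moves:
    - [0,0,0.1,0,0,0,1]
    - [0,0,0.12,0,0,0,1]
    - [0,0,0.12,0,0,0,1]
    - [0,0,0.12,0,0,0,1]
    - [0,0,0.1,0,0,0,1]
    - [0,0,0,0,0,0,1]

```text
t: 16.7
eef_pos: [0.5337, 0.1032, 0.1329]
tool_rot: [[-0.083, 0.997, -0.004], [0.997, 0.083, -0.001], [-0.001, -0.004, -1.0]]
wrist_force: [0.0, 0.9, 0.0]
grip_width: 0.0869
grip_force: 0.0
```

drive_tool:
  moves:
    - [0,0,-0.02,0,0,0,-1]
    - [0,0,0,0,0,0,-1]
    - [0,0,0,0,0,0,-1]
    - [0,0,0,0,0,0,-1]
    - [0,0,0,0,0,0,-1]
    - [0,0,0,0,0,0,-1]
    - [0,0,0,0,0,0,-1]
  force: 20

```text
t: 17.4
eef_pos: [0.5353, 0.1035, 0.1377]
tool_rot: [[-0.083, 0.997, 0.0], [0.997, 0.083, 0.0], [0.0, 0.0, -1.0]]
wrist_force: [-0.7, 0.4, 1.9]
grip_width: 0.0537
grip_force: 20.0
```

drive_tool:
  moves:
    - [0,0,-0.06,0,0,0,-1]
    - [0,0,-0.1,0,0,0,-1]
    - [0,0,-0.12,0,0,0,-1]
    - [0,0,-0.15,0,0,0,-1]
    - [0,0,-0.15,0,0,0,-1]
    - [0,0,-0.1,0,0,0,-1]
    - [0,0,0,0,0,0,-1]

```text
t: 18.1
eef_pos: [0.5363, 0.1036, 0.2211]
tool_rot: [[-0.083, 0.997, 0.004], [0.997, 0.083, 0.002], [0.001, 0.004, -1.0]]
wrist_force: [-0.2, -0.3, -2.7]
grip_width: 0.0539
grip_force: 20.0
```

Run:
```python
from h import *
S(); im,d,P=grab('top')
m=(d>0)&(P[...,0]>.45)&(P[...,0]<.64)&(P[...,1]<-.06)&(P[...,1]>-.3)&(P[...,2]>.014)&(P[...,2]<.035)
print(cv2.minAreaRect(P[m][:,:2].astype(np.float32)*1000))
f=(d>0)&(abs(P[...,0]-.551)<.03)&(abs(P[...,1]+.181)<.04);print('floor',np.median(P[f][:,2]))
im,d,P=grab('wrist')
for x in manip.trace('wrist','cartridge')[:1]:
    k=x['region']&(d>0); print(x['confidence'],np.round(np.percentile(P[k],[2,50,98],axis=0),3).tolist())
```

```text
t 18.1 p [0.5363 0.1036 0.2211] yaw_y 4.76 z [ 0.004  0.002 -1.   ] F [-0.2 -0.3 -2.7] w 0.0539 g 20.0
((550.505859375, -180.55789184570312), (160.9626007080078, 131.2418975830078), 87.22030639648438)
floor 0.005593862490894441
0.56 [[0.507, 0.074, 0.188], [0.533, 0.125, 0.25], [0.559, 0.142, 0.251]]
```

drive_tool:
  moves:
    - [-0.13,-0.008,0,0,0,0,-1]
    - [-0.25,-0.008,0,0,0,0,-1]
    - [-0.3,-0.01,0,0,0,0,-1]
    - [-0.3,-0.01,0,0,0,0,-1]
    - [-0.3,-0.01,0,0,0,0,-1]
    - [-0.3,-0.01,0,0,0,0,-1]
    - [-0.3,-0.01,0,0,0,0,-1]
    - [-0.25,-0.01,0,0,0,0,-1]
    - [-0.16,-0.006,0,0,0,0,-1]
    - [-0.08,0,0,0,0,0,-1]

```text
t: 19.25
eef_pos: [0.5474, -0.1846, 0.2184]
tool_rot: [[-0.078, 0.997, -0.002], [0.997, 0.078, -0.001], [-0.001, -0.002, -1.0]]
wrist_force: [0.5, -0.6, -1.7]
grip_width: 0.0541
grip_force: 20.0
```

drive_tool:
  moves:
    - [0,0,0.1,0,0,0,-1]
    - [0,0,0.2,0,0,0,-1]
    - [0,0,0.25,0,0,0,-1]
    - [0,0,0.25,0,0,0,-1]
    - [0,0,0.2,0,0,0,-1]
    - [0,0,0.13,0,0,0,-1]
    - [0,0,0.07,0,0,0,-1]
    - [0,0,0,0,0,0,-1]
    - [0,0,0,0,0,0,-1]

```text
t: 20.15
eef_pos: [0.5497, -0.1809, 0.0757]
tool_rot: [[-0.083, 0.997, 0.001], [0.997, 0.083, -0.0], [-0.0, 0.001, -1.0]]
wrist_force: [-0.1, 0.3, -1.5]
grip_width: 0.0539
grip_force: 20.0
```

Run:
```python
from h import *
S(); im,d,P=grab('wrist','w8.png')
f=(d>0)&(abs(P[...,2]-.004)<.008)&(abs(P[...,0]-.551)<.05)&(P[...,1]<-.11)&(P[...,1]>-.25);print('floor',np.median(P[f][:,2]),f.sum())
for x in manip.trace('wrist','cartridge')[:1]:
    k=x['region']&(d>0); print(x['confidence'],np.round(np.percentile(P[k],[2,50,98],axis=0),3).tolist())
```

```text
t 20.15 p [ 0.5497 -0.1809  0.0757] yaw_y 4.77 z [ 0.001 -0.    -1.   ] F [-0.1  0.3 -1.5] w 0.0539 g 20.0
floor 0.0041628842707072955 9158
0.61 [[0.522, -0.211, 0.044], [0.548, -0.159, 0.107], [0.573, -0.142, 0.109]]
```

View pics/w8.png

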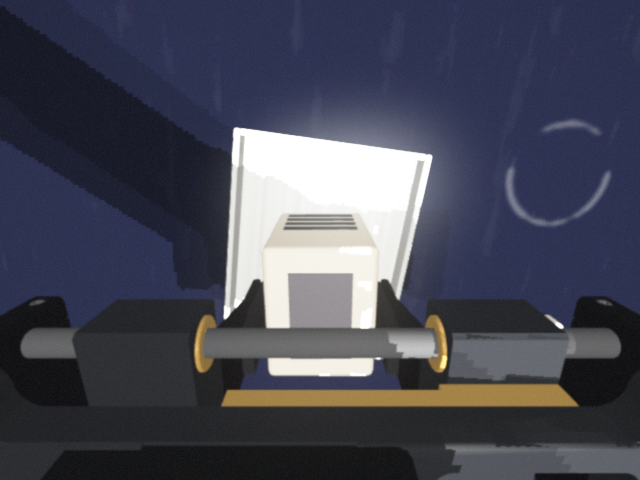

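Cartridge upright and centred over the tray, bottom ≈0.031, floor 0.004. I'll lower 22 mm, then go gently to contact.

drive_tool:
  moves:
    - [0,0,0.06,0,0,0,-1]
    - [0,0,0.06,0,0,0,-1]
    - [0,0,0.04,0,0,0,-1]
    - [0,0,0.02,0,0,0,-1]
    - [0,0,0.01,0,0,0,-1]
    - [0,0,0,0,0,0,-1]

```text
t: 20.85
eef_pos: [0.5488, -0.1809, 0.052]
tool_rot: [[-0.083, 0.997, -0.0], [0.997, 0.083, 0.0], [0.0, -0.0, -1.0]]
wrist_force: [-0.0, -0.3, -1.3]
grip_width: 0.0537
grip_force: 20.0
```

drive_tool:
  moves:
    - [0,0,0.008,0,0,0,-1]
    - [0,0,0.008,0,0,0,-1]
    - [0,0,0,0,0,0,-1]

```text
t: 21.15
eef_pos: [0.5489, -0.1808, 0.0503]
tool_rot: [[-0.083, 0.997, -0.0], [0.997, 0.083, 0.0], [0.0, -0.0, -1.0]]
wrist_force: [0.8, -0.2, -2.5]
grip_width: 0.0539
grip_force: 20.0
```

drive_tool:
  moves:
    - [0,0,0.008,0,0,0,-1]
    - [0,0,0,0,0,0,-1]

```text
t: 21.35
eef_pos: [0.5489, -0.1808, 0.0493]
tool_rot: [[-0.083, 0.997, -0.0], [0.997, 0.083, 0.0], [0.0, -0.0, -1.0]]
wrist_force: [-0.1, 0.6, -1.8]
grip_width: 0.0536
grip_force: 20.0
```

drive_tool:
  moves:
    - [0,0,0.006,0,0,0,-1]
    - [0,0,0,0,0,0,-1]

```text
t: 21.55
eef_pos: [0.549, -0.1809, 0.0487]
tool_rot: [[-0.083, 0.997, 0.0], [0.997, 0.083, 0.0], [0.0, 0.0, -1.0]]
wrist_force: [0.6, -0.4, -0.5]
grip_width: 0.0539
grip_force: 20.0
```

drive_tool:
  moves:
    - [0,0,0.005,0,0,0,-1]
    - [0,0,0,0,0,0,-1]

```text
t: 21.75
eef_pos: [0.5491, -0.1809, 0.0487]
tool_rot: [[-0.083, 0.997, 0.0], [0.997, 0.083, 0.0], [0.0, 0.0, -1.0]]
wrist_force: [-1.2, 1.3, 4.5]
grip_width: 0.0536
grip_force: 20.0
```

Seated (4.5 N). Release and rise.

drive_tool:
  moves:
    - [0,0,0,0,0,0,1]
    - [0,0,0,0,0,0,1]
    - [0,0,0,0,0,0,1]
    - [0,0,0,0,0,0,1]
    - [0,0,0,0,0,0,1]
    - [0,0,0,0,0,0,1]

```text
t: 22.35
eef_pos: [0.5489, -0.1808, 0.0479]
tool_rot: [[-0.083, 0.997, -0.0], [0.997, 0.083, 0.0], [0.0, -0.0, -1.0]]
wrist_force: [0.3, 0.4, 0.2]
grip_width: 0.0857
grip_force: 0.0
```

drive_tool:
  moves:
    - [0,0,-0.1,0,0,0,1]
    - [0,0,-0.25,0,0,0,1]
    - [0,0,-0.35,0,0,0,1]
    - [0,0,-0.35,0,0,0,1]
    - [0,0,-0.35,0,0,0,1]
    - [0,0,0,0,0,0,0]
    - [0,0,0,0,0,0,0]

```text
t: 23.05
eef_pos: [0.5494, -0.181, 0.2177]
tool_rot: [[-0.083, 0.997, 0.003], [0.997, 0.083, 0.0], [-0.0, 0.003, -1.0]]
wrist_force: [0.1, 0.9, -0.1]
grip_width: 0.0778
grip_force: 0.0
```

drive_tool:
  moves:
    - [0,0,0,0,0,-0.091,0]
    - [0,0,0,0,0,-0.091,0]
    - [0,0,0,0,0,-0.091,0]
    - [0,0,0,0,0,-0.091,0]
    - [0,0,0,0,0,-0.091,0]
    - [0,0,0,0,0,-0.091,0]
    - [0,0,0,0,0,-0.091,0]
    - [0,0,0,0,0,-0.091,0]
    - [0,0,0,0,0,-0.091,0]
    - [0,0,0,0,0,-0.091,0]

```text
t: 24.05
eef_pos: [0.5478, -0.1804, 0.2143]
tool_rot: [[-0.999, 0.052, -0.004], [0.052, 0.999, 0.001], [0.004, 0.001, -1.0]]
wrist_force: [-0.3, 0.6, -0.4]
grip_width: 0.0431
grip_force: 0.0
```

drive_tool:
  moves:
    - [0,0,0,0,0,-0.09,0]
    - [0,0,0,0,0,0,0]
    - [0,0,0,0,0,0,0]

```text
t: 24.35
eef_pos: [0.5482, -0.1807, 0.215]
tool_rot: [[-0.997, -0.08, -0.002], [-0.08, 0.997, 0.001], [0.002, 0.001, -1.0]]
wrist_force: [0.6, 0.2, 0.2]
grip_width: 0.0435
grip_force: 0.0
```

Run:
```python
from h import *
s=S(); R=np.array(s['tool_rot']);print(np.round(R.T@(np.array([.5284,.1988,s['eef_pos'][2]])-s['eef_pos'])/.12,3))
im,d,P=grab('top')
for n in('cartridge','cover','timer','dish','beaker'):
  for x in manip.trace('top',n)[:1]:
    k=x['region']&(d>0); print(n,x['confidence'],np.round(np.percentile(P[k],[2,50,98],axis=0),3).tolist())
```

```text
t 24.35 p [ 0.5482 -0.1807  0.215 ] yaw_y 94.58 z [-0.002  0.001 -1.   ] F [0.6 0.2 0.2] w 0.0435 g 0.0
[-8.800e-02  3.166e+00  2.000e-03]
cartridge 0.58 [[0.523, -0.211, 0.009], [0.535, -0.171, 0.08], [0.554, -0.146, 0.086]]
cover 0.72 [[0.497, 0.155, 0.132], [0.53, 0.196, 0.137], [0.564, 0.242, 0.159]]
timer 0.69 [[0.715, -0.273, 0.008], [0.746, -0.246, 0.019], [0.78, -0.226, 0.025]]
dish 0.73 [[0.339, -0.0, 0.012], [0.367, 0.027, 0.017], [0.393, 0.056, 0.022]]
beaker 0.85 [[0.743, 0.049, -0.001], [0.781, 0.078, 0.02], [0.799, 0.105, 0.066]]
```

drive_tool:
  moves:
    - [-0.009,0.2,0,0,0,0,0]
    - [-0.009,0.35,0,0,0,0,0]
    - [-0.009,0.36,0,0,0,0,0]
    - [-0.009,0.36,0,0,0,0,0]
    - [-0.009,0.36,0,0,0,0,0]
    - [-0.009,0.36,0,0,0,0,0]
    - [-0.009,0.36,0,0,0,0,0]
    - [-0.009,0.36,0,0,0,0,0]
    - [-0.009,0.28,0,0,0,0,0]
    - [-0.007,0.18,0,0,0,0,0]

```text
t: 25.65
eef_pos: [0.5271, 0.2028, 0.2161]
tool_rot: [[-0.996, -0.086, -0.0], [-0.086, 0.996, 0.001], [-0.0, 0.001, -1.0]]
wrist_force: [0.4, 0.3, -0.3]
grip_width: 0.0438
grip_force: 0.0
```

drive_tool:
  moves:
    - [0,0,0,0,0,0,0]
    - [0,0,0.15,0,0,0,0]
    - [0,0,0,0,0,0,0]
    - [0,0,0,0,0,0,0]

```text
t: 26.05
eef_pos: [0.528, 0.1977, 0.198]
tool_rot: [[-0.997, -0.081, -0.001], [-0.081, 0.997, -0.001], [0.001, -0.001, -1.0]]
wrist_force: [0.8, 0.5, -0.3]
grip_width: 0.0436
grip_force: 0.0
```

Positioned over the rib. Descend 63 mm to TCP z 0.135 and pinch.

drive_tool:
  moves:
    - [0,0,0.12,0,0,0,0]
    - [0,0,0.15,0,0,0,0]
    - [0,0,0.13,0,0,0,0]
    - [0,0,0.08,0,0,0,0]
    - [0,0,0.04,0,0,0,0]
    - [0,0,0,0,0,0,-1]
    - [0,0,0,0,0,0,-1]
    - [0,0,0,0,0,0,-1]
    - [0,0,0,0,0,0,-1]
    - [0,0,0,0,0,0,-1]
  force: 10

```text
t: 27.05
eef_pos: [0.5281, 0.199, 0.136]
tool_rot: [[-0.997, -0.083, 0.001], [-0.083, 0.997, -0.0], [-0.001, -0.0, -1.0]]
wrist_force: [0.3, -3.3, 3.2]
grip_width: 0.0114
grip_force: 9.8
```

drive_tool:
  moves:
    - [0,-0.06,0,0,0,0,-1]
    - [0,-0.1,0,0,0,0,-1]
    - [0,-0.1,0,0,0,0,-1]
    - [0,-0.1,0,0,0,0,-1]
    - [0,-0.1,0,0,0,0,-1]
    - [0,-0.1,0,0,0,0,-1]
    - [0,-0.1,0,0,0,0,-1]
    - [0,-0.07,0,0,0,0,-1]
    - [0,-0.03,0,0,0,0,-1]
    - [0,0,0,0,0,0,-1]

```text
t: 28.05
eef_pos: [0.5361, 0.1068, 0.136]
tool_rot: [[-0.997, -0.082, 0.001], [-0.082, 0.997, -0.001], [-0.001, -0.001, -1.0]]
wrist_force: [2.9, -1.6, 5.6]
grip_width: 0.0116
grip_force: 10.0
```

drive_tool:
  moves:
    - [0,-0.02,0,0,0,0,-1]
    - [0,-0.02,0,0,0,0,-1]
    - [0,0,0,0,0,0,-1]

```text
t: 28.35
eef_pos: [0.5363, 0.1043, 0.136]
tool_rot: [[-0.996, -0.084, 0.001], [-0.084, 0.996, 0.001], [-0.001, 0.001, -1.0]]
wrist_force: [1.3, 2.3, 5.2]
grip_width: 0.012
grip_force: 10.0
```

drive_tool:
  moves:
    - [0,-0.02,0,0,0,0,-1]
    - [0,-0.02,0,0,0,0,-1]
    - [0,0,0,0,0,0,-1]

```text
t: 28.65
eef_pos: [0.5364, 0.1042, 0.136]
tool_rot: [[-0.996, -0.086, 0.001], [-0.086, 0.996, 0.006], [-0.002, 0.006, -1.0]]
wrist_force: [0.3, 10.2, 4.5]
grip_width: 0.012
grip_force: 10.0
```

At the shut stop (10 N, no further travel). Relieve the push slightly, release, rise, and check.

drive_tool:
  moves:
    - [0,0.025,0,0,0,0,-1]
    - [0,0,0,0,0,0,-0.2]
    - [0,0,0,0,0,0,-0.2]
    - [0,0,0,0,0,0,-0.2]
    - [0,0,0,0,0,0,-0.2]
    - [0,0,-0.15,0,0,0,-0.2]
    - [0,0,-0.3,0,0,0,-0.2]
    - [0,0,-0.3,0,0,0,-0.2]
    - [0,0.3,-0.1,0,0,0,-0.2]
    - [0,0.3,0,0,0,0,-0.2]

```text
t: 29.65
eef_pos: [0.5316, 0.1729, 0.2404]
tool_rot: [[-0.997, -0.079, 0.005], [-0.079, 0.997, 0.001], [-0.005, 0.001, -1.0]]
wrist_force: [-0.1, 1.0, -0.5]
grip_width: 0.0349
grip_force: 0.0
```

drive_tool:
  moves:
    - [0,0.4,0,0,0,0,0]
    - [0,0.4,0,0,0,0,0]
    - [0,0.4,0,0,0,0,0]
    - [0,0,0,0,0,0,0]
    - [0,0,0,0,0,0,0]

```text
t: 30.15
eef_pos: [0.5174, 0.3175, 0.2368]
tool_rot: [[-0.996, -0.085, -0.001], [-0.085, 0.996, -0.001], [0.001, -0.001, -1.0]]
wrist_force: [0.1, -0.8, 0.2]
grip_width: 0.0434
grip_force: 0.0
```

Run:
```python
from h import *
S(); im,d,P=grab('top')
cv2.imwrite('pics/end.png',cv2.resize(im[140:350,160:500,::-1],(780,482)))
for n in('cartridge','cover','timer','dish','beaker','tape_roll'):
  for x in manip.trace('top',n)[:1]:
    k=x['region']&(d>0); print(n,x['confidence'],np.round(np.percentile(P[k],[2,50,98],axis=0),3).tolist())
```

```text
t 30.15 p [0.5174 0.3175 0.2368] yaw_y 94.9 z [-0.001 -0.001 -1.   ] F [ 0.1 -0.8  0.2] w 0.0434 g 0.0
cartridge 0.85 [[0.523, -0.215, 0.006], [0.546, -0.176, 0.081], [0.576, -0.144, 0.086]]
cover 0.72 [[0.505, 0.059, 0.133], [0.538, 0.103, 0.137], [0.572, 0.147, 0.159]]
timer 0.98 [[0.704, -0.3, 0.011], [0.739, -0.264, 0.019], [0.775, -0.23, 0.025]]
dish 0.83 [[0.337, -0.0, 0.011], [0.365, 0.028, 0.017], [0.393, 0.056, 0.022]]
beaker 0.75 [[0.742, 0.051, -0.001], [0.781, 0.079, 0.023], [0.799, 0.106, 0.065]]
tape_roll 0.31 [[0.506, 0.06, 0.132], [0.537, 0.104, 0.137], [0.571, 0.149, 0.159]]
```

View pics/end.png

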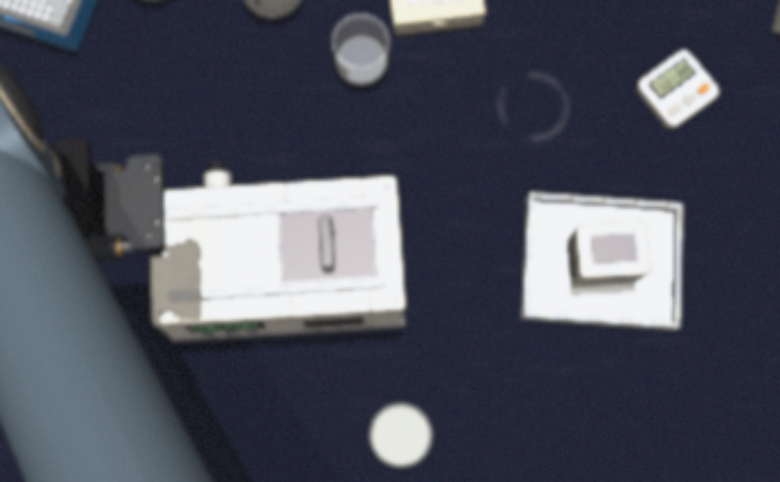

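The cartridge stands upright in the tray at (612,250), the cover is shut with its rib at (327,243), and the dish, beaker and timer are unmoved.

```bash
python3 -c "
from cell import manip
print(manip.finish_job())"
```

```text
the job is handed in; nothing more can be done
None
```

The filter cartridge is released from the air sampler and standing upright in the metal tray, and the dust cover is slid fully shut; the job is handed in at about 30 s, with the dish, beaker and timer measured as unmoved and the tape roll not re-measured at the end.

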